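Seat a bar in the drilling jig and lock the toggle clamp

TASK

Slide the aluminium bar along its channel in the drilling jig until its end butts firmly but gently against the screw of the end stop, without ramming it. Then push the toggle clamp's handle down over centre so that it locks and its rubber pad holds the bar there, pressing no harder than that needs, and leave everything else on the bench where it is.

Things in the scene. Friction and masses are not known exactly. Their poses are not given: they have to be found in the camera images.
- jig: Fixed drilling jig: plywood base 12 mm thick on the bench, x -115 to 45, y -80 to 150 mm. Origin on the bench under the pad's landing point, at mid channel; z up. The channel, 43 mm wide at x = 0, runs along y between two steel rails (16 mm high above the base, y -55 to 50 mm; bare base beyond). The bar slides to -y, to the end stop. The toggle clamp stands on its -x side, nearest the robot.
- stop_face (a point): Centre of the fixed stop block's face that looks to the jig's +y, at jig x 0, y -57, z 24.5 mm, axes as the jig's. A screw with a flat round head, 18 mm across, sticks out to +y by 4 to 28 mm, set anew for each job, locked, not measured: feel for it. Its sprung tip (0.4 N) stands 1.5 mm proud; the bar must press it in and butt on the rigid head. Over 25 N is ramming.
- bar_center (a point): Centre of the loose aluminium bar, 40 mm wide (x), 120 long (y), 25 high (z), about 0.3 kg, two dark drilled spots on top. It lies on the base in the channel, 20 to 70 mm short of the stop screw; its +y end sticks out of the rails, free to push on. It slides with 1 to 3 N of friction, so it stays on the screw when let go. Butted, its centre is 60 mm from the screw's head.
- bar: The same bar; origin at the centre of its underside.
- stop: The end stop with its screw: a fixed steel block 38 mm wide, 24 mm high, at the channel's -y end, just past the rails; origin at the foot of its +y face, on the base.
- clamp_handle (a joint): Turn of the clamp handle (rad): 0 is open, standing 46 degrees above level, where it starts and stays by itself; 0.80 is level on its hard stop, locked. Dead centre is at 0.73: past it the clamp holds itself shut (over 0.76 counts as locked); short of it the handle springs back when a bar is under the pad.
- handle_pivot (a point): Fixed axis of the clamp handle: x -85, y 0, z 60 mm of the jig. The handle turns about the jig's y axis, its free end swinging out and down to the jig's -x side. Pushed straight down 80 mm out from the pivot it takes 1 to 2 N at first, from about half way 5 to 11 N as the pad squeezes the bar, goes slack near level and ends on its hard stop.
- handle_grip (a point): On the handle's centre line, 80 mm from the pivot, in the black rubber grip (a round bar 22 mm thick, 48 to 140 mm from the pivot). Locked, the handle lies level along the jig's -x: this point is then at x -165, z 60 mm of the jig, the grip's upper side 71 mm above the bench. Over 40 N on the handle is forcing it.
- clamp_pad: Black rubber pad, 18 mm across, 10 mm thick, under the tip of the clamp's short steel arm, which stands raised when open and comes down with the handle; origin at the centre of its lower face. Locked, it stands at about jig x 0, y 0 on the bar's upper side (37 mm above the bench), pressing with about 30 N.
- offcut_center (a point): Bystander: a short loose aluminium offcut, 40 x 65 x 25 mm, beside the jig; the point is its centre.
- driver: Bystander: a screwdriver with a black handle, lying near the jig.
- spanner: Bystander: a steel spanner, lying on the bench.
- tape: Bystander: a roll of black tape, 90 mm across, 19 mm high, lying flat.
- screwjar: Bystander: a jar 60 mm across and 75 mm high.
- carton: Bystander: a cardboard box 120 x 90 x 60 mm.
- bushing: Bystander: a steel bushing, 24 mm across and 30 mm high, standing beside the jig.
Mind the look-alikes: they are no part of the job. Leave any orange or pink look-alike of the bar alone.

How it is judged:
By the outcome, as a careful person would: the job done as asked, in the order asked, and still so for the second after the job is handed in, with the robot touching nothing.
It also fails if it takes over 54 s, if anything falls off the work surface, if the arm or the gripper's body presses on something with over 40 N, if the wrist force passes 120 N, or if a joint passes its speed limit or range.

ROBOT

A 7-joint arm with a two-finger parallel gripper is mounted at the origin on the work surface. World frame = base frame: x ahead of the robot, y to its left, z up, the work surface at z = 0. Lengths are in m, angles in rad, forces in N, time in s.
With the tool pointing down it reaches from about 0.425 to 0.925 m from the base axis. Payload 6.8 kg.
Tool frame: the origin (TCP) lies between the finger pads; the fingertips stand 14 mm ahead of it and the grasp point (between the pads) lies 5 mm behind it; z points along the fingers, y is the line along which they close (so a half turn about z gives the same grasp; the last joint's range is limited). The gripper opens to 85 mm and grips with 20 to 120 N. Pads are 22 mm wide; open, the fingers measure 114 mm over their backs; the gripper's body (76 mm by 85 mm) begins 54 mm behind the grasp point. The pads swing forward as they close: fully open they stand 13 mm farther back than shut.
Start: joints at [-1.364, 0.477, 0.022, 1.555, -0.011, 1.109, -0.083], TCP at [0.209, 0.642, 0.245] pointing down, gripper open.
Joint ranges: [-2.96, 2.96], [-0.34, 2.1], [-1.41, 1.46], [0.24, 2.44], [-1.37, 4.51], [0.17, 1.92], [-2.96, 2.96]. Speed limits (rad/s): [2.39, 2.39, 3.14, 3.14, 3.14, 3.14, 3.14].

INTERFACE

Orientations are given as a rotation vector (axis times angle).
In Python, from bench import r, eyes, ticket gives the robot as it stands. The module is installed in compiled form; this text tells all that it offers.
- The arm moves only by the tool arm_command, never from a script. Its argument "plan" is text: rows parted by semicolons, each of 4 numbers parted by spaces: the shift along the tool's x, y, z in m, then the turn about the tool's z in degrees. In form: tx ty tz yaw; .... A call has 1 to 20 rows; each row shifts and turns the commanded pose from where the row before left it, along the tool's axes as they then stand; what a row does not reach is not made up. A row lasts 1/8 s, in which the tool goes at most 62.5 mm and 10.7 degrees, less where a joint would pass 70% of its speed; a pose out of reach is approached as far as the arm can. A call is refused whole if a number of a shift passes 0.0625 or a number of a turn 10.7, either way. A call with a gripper value outside its range is refused whole. "hand" is the closure, from -1 (fully open) to 1 (shut), set as the call begins (left out, the last holds). The fingers move at their own pace and stop on an object; "grip_force" is the grip in N (left out, the last holds). Time passes only in rows, so rows that do not move let the fingers close. It gives the time, the measured TCP pose, the force, the opening and the grip force at its end, in the units of the state.
- r.get_obs(): the state, without advancing time (a new reading comes with each control period).
- eyes.grab_frame(name): name is "side" or "top"; returns (picture, depth): 420x560x3 uint8, red, green, blue; 420x560 float32, m along the optical axis (not along the pixel's ray), 0 where there is no reading.
- eyes.calibration(name): a dict with "fov_y" (degrees; the focal length in pixels is half the picture's height over the tangent of half this angle, whatever the lens; pixels are square), "cx", "cy" (the principal point, pixels), "origin" and "attitude" of the camera in the world. Camera axes: x right, y up, looking along -z (the intrinsics and any distortion apply to the point x, -y, -z); pixel columns grow to the right and rows downward; lengths in m; the calibration is good to about 2 mm. A picture is of the moment at which its call begins. calibration takes no time and is no camera call.
- ticket.hand_in(): hands the job in; it is judged then, once.
The state is a dict: "clock": time; "joints": joint angles; "qvel": joint speeds; "tau": joint torques, N m; "tcp_pos": TCP position; "orientation": TCP orientation; "contact_force": force on the tool from outside, world axes, zero at the start; "moment": the same for the moment, N m; "grip_width": finger opening in m; "gripper_force": force on a finger pad.
Only numpy, scipy, OpenCV 4.12 (cv2) and the standard library are available. Lean on these libraries where they do the work, as an engineer would, in place of code of your own. Each camera call takes 0.05 s, during which the arm holds its last target. There are 200 camera calls.

## Working session

There is one attempt and no reset: what is moved stays moved. The work goes in short steps, Python scripts to look and compute and a tool call to move; the robot and the scene stay as the last step left them, time stands still between calls to the robot, and variables do not carry over. Pictures are saved under pics/ and viewed, at most 10 in all, crops included, and the job is handed in when it is done.

Besides the shell and the picture viewer there is one more tool, called after "Call:" as name(argument=value, ...) on one line, values as JSON. arm_command: Moves the arm, as the interface text tells. Its arguments: {"type":"object","properties":{"plan":{"type":"string"},"hand":{"type":"number"},"grip_force":{"type":"number"}},"required":["plan"]}

```bash
mkdir -p pics; cat > h.py <<'E'
import numpy as np, cv2
from bench import r, eyes, ticket
from scipy.spatial.transform import Rotation as R
def cal(n):
    c=eyes.calibration(n); f=210/np.tan(np.radians(c['fov_y'])/2); return c,f
def att(c):
    a=np.array(c['attitude'],float)
    return a if a.shape==(3,3) else (R.from_rotvec(a).as_matrix() if a.size==3 else R.from_quat(a).as_matrix())
E
python3 - <<'E'
from h import *
for n in('top','side'):
    p,d=eyes.grab_frame(n); cv2.imwrite(f'pics/{n}0.png',cv2.cvtColor(p,cv2.COLOR_RGB2BGR)); np.savez(f'{n}0.npz',p=p,d=d)
    print(n,eyes.calibration(n))
print(r.get_obs())
E
```

```text
top {'fov_y': 43.42828899331232, 'cx': 277.43514780033195, 'cy': 212.25966923536456, 'origin': array([ 0.30762975, -0.00805625,  1.79263468]), 'attitude': array([ 0.15148347, -0.15957356, -1.54455555])}
side {'fov_y': 53.490384707271055, 'cx': 274.6174879675638, 'cy': 204.04288907508808, 'origin': array([ 0.31413292, -0.74254632,  0.86703947]), 'attitude': array([ 0.77875187, -0.18283845, -0.39107513])}
{'clock': 0.1, 'joints': array([-1.36411882,  0.47773564,  0.02235069,  1.55633899, -0.01155305,
        1.1092823 , -0.08308805]), 'qvel': array([ 4.49825037e-04, -2.67646683e-03,  4.16807859e-04, -4.61170373e-03,
       -6.74696260e-04,  2.95257972e-05, -2.95201425e-04]), 'tau': array([ 4.12175810e-03, -5.97763717e+01,  1.61349222e+00, -2.81955868e+01,
        1.28276262e-02,  5.05156961e-03, -3.09691029e-05]), 'tcp_pos': array([0.20882676, 0.64135776, 0.24441658]), 'orientation': array([-4.92381834e-01, -3.10258225e+00,  2.55543218e-03]), 'contact_force': array([-0.2244857 ,  0.11122759, -0.21690069]), 'moment': array([-0.00741566, -0.01385855, -0.01685132]), 'gripper_force': 0.0, 'grip_width': 0.08554236177643035}
```

View pics/top0.png

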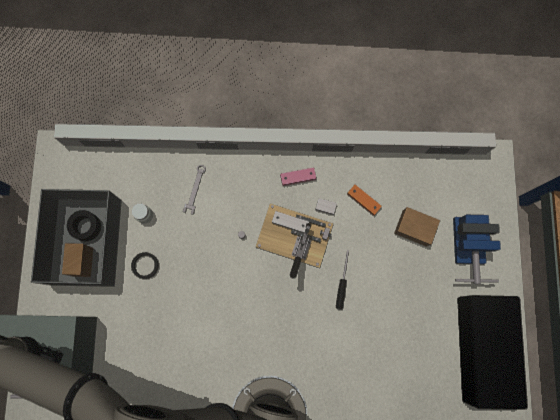

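View pics/side0.png

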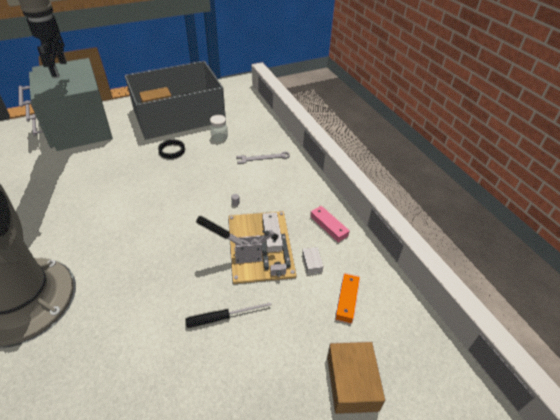

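Candidates: the silver bar in the jig at top pixel (291,220) is the one in the channel. The look-alikes are pink (298,177), orange (364,200) and the silver offcut (326,208). Next I take a close crop to check the choice, and measure the jig.

```bash
cat >> h.py <<'E'
def ray(n,uv,z):
    c,f=cal(n); uv=np.atleast_2d(uv).astype(float)
    d=np.c_[(uv[:,0]-c['cx'])/f,-(uv[:,1]-c['cy'])/f,-np.ones(len(uv))]@att(c).T
    o=np.array(c['origin']); return o+d*((z-o[2])/d[:,2])[:,None]
def proj(n,P):
    c,f=cal(n); q=(np.atleast_2d(P)-c['origin'])@att(c)
    return np.c_[c['cx']+f*q[:,0]/-q[:,2], c['cy']-f*q[:,1]/-q[:,2]]
E
python3 - <<'E'
from h import *
ims=[]
for n,(x,y,w,h) in {'top':(240,185,110,105),'side':(190,190,110,105)}.items():
    z=np.load(n+'0.npz'); p=z['p']
    ims.append(cv2.resize(cv2.cvtColor(p[y:y+h,x:x+w],cv2.COLOR_RGB2BGR),(400,382),interpolation=cv2.INTER_CUBIC))
    hsv=cv2.cvtColor(p,cv2.COLOR_RGB2HSV)
    m=cv2.inRange(hsv,(10,70,90),(25,200,255)); 
    k=np.zeros_like(m);k[y:y+h,x:x+w]=m[y:y+h,x:x+w]
    k=cv2.morphologyEx(k,cv2.MORPH_OPEN,np.ones((2,2)))
    pts=cv2.findNonZero(k); rect=cv2.minAreaRect(pts); 
    # local quad
    hull=cv2.convexHull(pts); q=cv2.approxPolyDP(hull,5,True)[:,0]
    print(n,q.tolist()); print(ray(n,q,0.012).round(4).tolist())
    W=ray(n,pts[:,0],0.012)[:,:2]*1000
    rr=cv2.minAreaRect(W.astype(np.float32)); print(rr)
cv2.imwrite('pics/crop0.png',np.hstack(ims))
E
```

```text
top [[350, 192], [321, 266], [257, 247], [270, 206]]
[[0.7433, -0.2643, 0.012], [0.4842, -0.1645, 0.012], [0.5442, 0.0534, 0.012], [0.6876, 0.0124, 0.012]]
((642.4111328125, -104.99766540527344), (250.96530151367188, 285.163330078125), 73.2423095703125)
side [[296, 278], [234, 284], [230, 220], [285, 216]]
[[0.6247, -0.2138, 0.012], [0.4776, -0.1695, 0.012], [0.5412, 0.037, 0.012], [0.6902, -0.0096, 0.012]]
((585.110107421875, -81.82868957519531), (233.72715759277344, 159.23922729492188), 73.1436767578125)
```

View pics/crop0.png

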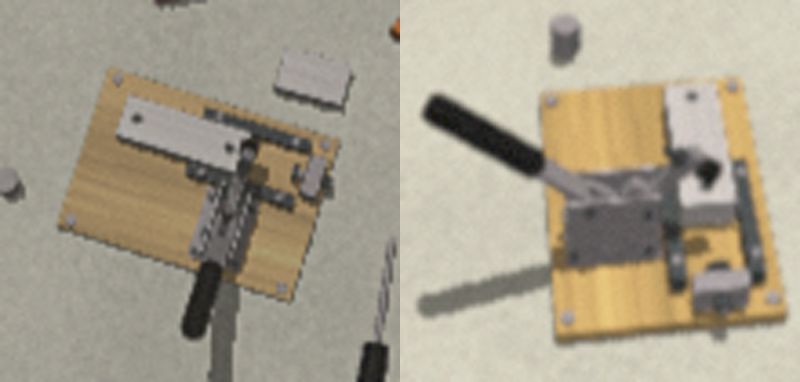

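```bash
python3 - <<'E'
from h import *
T=[(256.5,247.7),(270.8,203.7),(333.5,224.3),(320.3,267.5)]
s=110/400
S=[(190+a*s,190+b*s) for a,b in[(541,92),(745,78),(786,318),(557,341)]] 
S=[(190+(a-400)*s,190+b*s) for a,b in[(541,92),(745,78),(786,318),(557,341)]]
for n,q in(('top',T),('side',S)):
    W=ray(n,q,.012); print(n,W.round(4).tolist(),[round(np.linalg.norm(W[i]-W[i-1]),4) for i in range(4)],W.mean(0).round(4))
    c,f=cal(n); d=np.load(n+'0.npz')['d']; print('f',f)
    A=att(c)
    for u,v in list(np.int32(q)):
        for du,dv in((0,0),):
            z=d[v,u]; print((c['origin']+A@np.array([(u-c['cx'])/f*z,-(v-c['cy'])/f*z,-z])).round(4))
    # bench z over grid
    for u,v in((150,330),(400,330),(230,230),(380,150),(300,350),(100,250),(150,200)):
        z=d[v,u]; print(u,v,(c['origin']+A@np.array([(u-c['cx'])/f*z,-(v-c['cy'])/f*z,-z])).round(4))
E
```

```text
top [[0.5418, 0.055, 0.012], [0.6958, 0.0099, 0.012], [0.6281, -0.2069, 0.012], [0.4791, -0.1621, 0.012]] [np.float64(0.226), np.float64(0.1605), np.float64(0.227), np.float64(0.1556)] [ 0.5862 -0.076   0.012 ]
f 527.3277259428543
[0.5445 0.0569 0.0092]
[ 0.7014  0.0128 -0.0023]
[ 0.63   -0.2057  0.0071]
[ 0.4818 -0.162   0.0013]
150 330 [ 0.2616  0.401  -0.0026]
400 330 [ 0.2781 -0.4294 -0.0018]
230 230 [ 6.029e-01  1.483e-01 -6.000e-04]
380 150 [ 0.894  -0.3689  0.0248]
300 350 [ 0.2074 -0.0971  0.0041]
100 250 [0.5237 0.587  0.0049]
150 200 [ 0.703   0.4308 -0.0021]
side [[0.5442, 0.0557, 0.012], [0.6975, 0.0069, 0.012], [0.6258, -0.2124, 0.012], [0.4759, -0.168, 0.012]] [np.float64(0.2339), np.float64(0.1609), np.float64(0.2308), np.float64(0.1563)] [ 0.5859 -0.0795  0.012 ]
f 416.71935875222476
[ 0.5463  0.0704 -0.0016]
[ 0.702   0.0214 -0.0014]
[ 0.6321 -0.2008 -0.0046]
[ 0.4775 -0.1615  0.0057]
150 330 [ 0.2632 -0.201  -0.003 ]
400 330 [ 0.7845 -0.4293 -0.001 ]
230 230 [0.5289 0.003  0.0103]
380 150 [ 1.8321  0.931  -0.745 ]
300 350 [ 5.530e-01 -3.811e-01 -2.000e-04]
100 250 [ 0.1916  0.0837 -0.0037]
150 200 [ 0.3537  0.221  -0.0022]
```

```bash
cat >> h.py <<'E'
th=np.radians(-17.0); X=np.array([np.cos(th),np.sin(th)]); Y=np.array([-np.sin(th),np.cos(th)])
C=np.array([.5857,-.078]); O=C+.035*X-.035*Y
def tojig(P): q=np.atleast_2d(P)[:,:2]-O; return np.c_[q@X,q@Y]
def towor(x,y): return O+x*X+y*Y
def tool(P): # world xyz target for TCP -> shift in tool axes now
    o=r.get_obs(); M=R.from_rotvec(o['orientation']).as_matrix(); return M.T@(np.array(P)-o['tcp_pos'])
E
python3 - <<'E'
from h import *
print('O',O)
s=110/400
cr=lambda n,L:[((240 if n=='top' else 190)+a*s,(185 if n=='top' else 190)+b*s) for a,b in L]
print('bar +y corners top',tojig(ray('top',cr('top',[(130,97),(118,137)]),.037)).round(4).tolist())
print('side',tojig(ray('side',cr('side',[(266,85),(316,82)]),.037)).round(4).tolist())
print('bar -y side', tojig(ray('side',cr('side',[(278,221),(333,214)]),.037)).round(4).tolist())
print('stop top face', tojig(ray('side',cr('side',[(294,270),(350,268)]),.036)).round(4).tolist())
# expected handle & rails pixels in crop
for n,(x,y) in {'top':(240,185),'side':(190,190)}.items():
    J=[(-.0850-.14*np.cos(.803),0,.06+.14*np.sin(.803)),(0,.15,.012),(0,-.057,.036)]
    P=[np.r_[towor(a,b),z] for a,b,z in J]; print(n,((proj(n,P)-(x,y))/s).round(0).tolist())
o=r.get_obs(); M=R.from_rotvec(o['orientation']).as_matrix(); print(M.round(3), 'yaw of tool y',np.degrees(np.arctan2(-M[0,1],M[1,1])))
E
```

```text
O [ 0.60893766 -0.12170368]
bar +y corners top [[0.0184, 0.1247], [-0.0211, 0.1235]]
side [[-0.0183, 0.1237], [0.0201, 0.1228]]
bar -y side [[-0.0237, -0.0095], [0.0155, -0.0075]]
stop top face [[-0.0175, -0.0525], [0.0208, -0.055]]
top [[197.0, 334.0], [98.0, 112.0], [310.0, 176.0]]
side [[30.0, 108.0], [286.0, 82.0], [320.0, 273.0]]
[[-0.951  0.31  -0.   ]
 [ 0.31   0.951 -0.002]
 [-0.    -0.002 -1.   ]] yaw of tool y -18.035350545571507
```

```bash
python3 - <<'E'
from h import *
print(tool(np.r_[towor(0,.170),.245]).round(4), tool(np.r_[towor(0,.170),.034]).round(4))
E
```

```text
[-6.136e-01 -4.317e-01  2.000e-04] [-0.6136 -0.4314  0.2112]
```

Call:
arm_command(plan="-0.0438 -0.0308 0 0;-0.0438 -0.0308 0 0;-0.0438 -0.0308 0 0;-0.0438 -0.0308 0 0;-0.0438 -0.0308 0 0;-0.0438 -0.0308 0 0;-0.0438 -0.0308 0 0;-0.0438 -0.0308 0 0;-0.0438 -0.0308 0 0;-0.0438 -0.0308 0 0;-0.0438 -0.0308 0 0;-0.0438 -0.0308 0 0;-0.0438 -0.0308 0 0;-0.0438 -0.0308 0 0;0 0 0 -1;0 0 0 0", hand=1, grip_force=40)

```text
clock: 2.1
tcp_pos: [0.658, 0.0424, 0.2446]
orientation: [-0.465, -3.106, -0.0]
contact_force: [-0.7, 1.2, -0.9]
grip_width: -0.0001
gripper_force: 0.0
```

```bash
python3 - <<'E'
from h import *
o=r.get_obs(); print(o['tcp_pos'],tojig(o['tcp_pos']),o['grip_width'],o['contact_force'])
print(tool(np.r_[towor(0,.165),.034]).round(4))
E
```

```text
[0.65804034 0.04240472 0.24461923] [[-0.00102353  0.17129388]] -0.00010840478460264703 [-0.74168012  1.17653234 -0.85417386]
[-0.0013 -0.0063  0.2106]
```

Call:
arm_command(plan="0 0 0.03 0;0 0 0.03 0;0 0 0.03 0;0 0 0.03 0;0 0 0.03 0;0 0 0.03 0;0 0 0.02 0;0 0 0.01 0;0 0 0 0;0 0 0 0")

```text
clock: 3.35
tcp_pos: [0.6593, 0.0421, 0.0364]
orientation: [0.465, 3.105, 0.001]
contact_force: [0.4, 0.2, 0.5]
grip_width: -0.0
gripper_force: 0.0
```

```bash
python3 - <<'E'
from h import *
o=r.get_obs(); print(o['tcp_pos'],tojig(o['tcp_pos']),o['contact_force'])
z=[]
ims=[]
for n,(x,y) in {'top':(240,185),'side':(190,190)}.items():
    p,d=eyes.grab_frame(n); ims.append(cv2.resize(cv2.cvtColor(p[y:y+105,x:x+110],cv2.COLOR_RGB2BGR),(400,382),interpolation=cv2.INTER_CUBIC))
cv2.imwrite('pics/crop1.png',np.hstack(ims))
E
```

```text
[0.65933768 0.0420748  0.03638709] [[0.00031359 0.17135768]] [0.41669561 0.19079703 0.500618  ]
```

View pics/crop1.png

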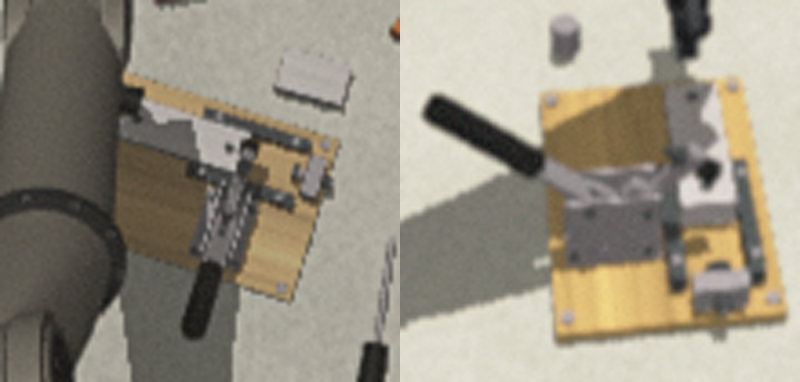

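Call:
arm_command(plan="0 -0.008 0 0;0 -0.008 0 0;0 -0.008 0 0;0 -0.003 0 0;0 -0.003 0 0;0 -0.003 0 0;0 -0.003 0 0;0 -0.003 0 0;0 -0.003 0 0;0 -0.003 0 0;0 -0.003 0 0")

```text
clock: 4.82
tcp_pos: [0.6444, -0.0041, 0.0353]
orientation: [-0.465, -3.107, -0.0]
contact_force: [0.5, 2.7, -0.6]
grip_width: 0.0003
gripper_force: 1.2
```

Call:
arm_command(plan="0 -0.003 0 0;0 -0.003 0 0;0 -0.003 0 0;0 -0.003 0 0")

```text
clock: 5.32
tcp_pos: [0.6409, -0.0156, 0.0353]
orientation: [-0.465, -3.107, -0.0]
contact_force: [1.0, 1.7, 0.2]
grip_width: -0.0002
gripper_force: 1.2
```

Call:
arm_command(plan="0 -0.0015 0 0;0 -0.0015 0 0;0 0 0 0")

```text
clock: 5.7
tcp_pos: [0.64, -0.0185, 0.0353]
orientation: [-0.466, -3.107, 0.0]
contact_force: [-0.1, 1.5, -0.3]
grip_width: -0.0001
gripper_force: 0.7
```

```bash
python3 - <<'E'
from h import *
o=r.get_obs(); print(tojig(o['tcp_pos']),o['contact_force']@np.r_[Y,0])
x,y=240,240
p,d=eyes.grab_frame('side'); c=p[y:y+40,x:x+50]
cv2.imwrite('pics/stop1.png',cv2.resize(cv2.cvtColor(c,cv2.COLOR_RGB2BGR),(750,600),interpolation=cv2.INTER_CUBIC))
E
```

```text
[[-0.0004518   0.10777037]] 1.4492804738886944
```

View pics/stop1.png

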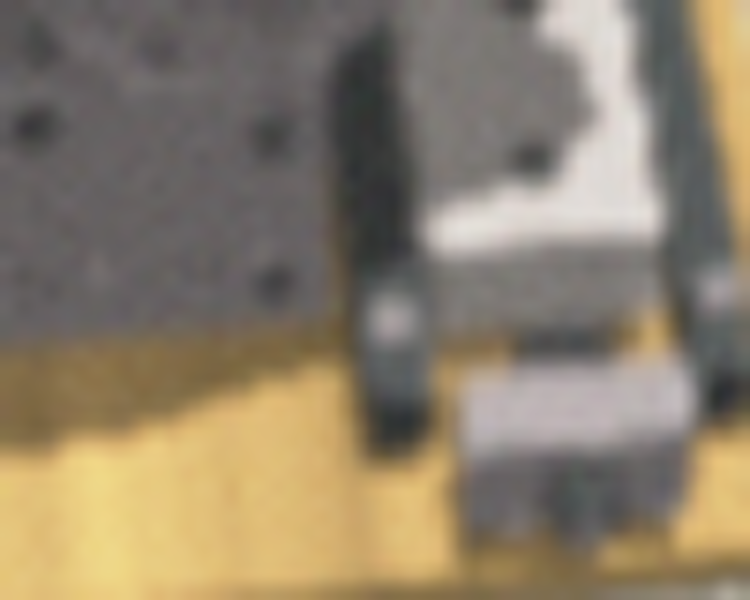

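The image shows the bar's front edge at crop (545,245), with the screw head just ahead of it at (565,345) and the stop at (575,365). From here I feel for contact in small steps.

Call:
arm_command(plan="0 -0.0005 0 0;0 -0.0005 0 0;0 -0.0005 0 0;0 -0.0005 0 0")

```text
clock: 6.25
tcp_pos: [0.6395, -0.0201, 0.0353]
orientation: [0.465, 3.107, 0.0]
contact_force: [1.4, 2.8, -0.0]
grip_width: 0.0001
gripper_force: 1.2
```

Call:
arm_command(plan="0 0 0 0")

```text
clock: 6.38
tcp_pos: [0.6394, -0.0203, 0.0353]
orientation: [-0.466, -3.107, 0.0]
contact_force: [0.4, 2.7, 0.0]
grip_width: 0.0001
gripper_force: 1.1
```

Call:
arm_command(plan="0 -0.0005 0 0;0 -0.0005 0 0;0 -0.0005 0 0;0 -0.0005 0 0;0 0 0 0")

```text
clock: 7.0
tcp_pos: [0.6389, -0.0222, 0.0353]
orientation: [-0.466, -3.107, 0.0]
contact_force: [0.2, 1.2, 0.3]
grip_width: 0.0
gripper_force: 1.0
```

Call:
arm_command(plan="0 -0.0005 0 0;0 -0.0005 0 0;0 -0.0005 0 0;0 -0.0005 0 0;0 0 0 0")

```text
clock: 7.62
tcp_pos: [0.6383, -0.0241, 0.0353]
orientation: [-0.466, -3.107, 0.0]
contact_force: [1.1, 1.5, -0.7]
grip_width: -0.0002
gripper_force: 1.0
```

Call:
arm_command(plan="0 -0.0005 0 0;0 -0.0005 0 0;0 -0.0005 0 0;0 -0.0005 0 0;0 0 0 0")

```text
clock: 8.25
tcp_pos: [0.6377, -0.026, 0.0353]
orientation: [-0.465, -3.107, 0.0]
contact_force: [1.7, 1.6, -0.3]
grip_width: -0.0001
gripper_force: 1.0
```

Call:
arm_command(plan="0 -0.0005 0 0;0 -0.0005 0 0;0 -0.0005 0 0;0 -0.0005 0 0;0 0 0 0")

```text
clock: 8.88
tcp_pos: [0.6371, -0.028, 0.0353]
orientation: [-0.466, -3.107, 0.0]
contact_force: [0.8, 2.1, -0.8]
grip_width: 0.0001
gripper_force: 1.0
```

Call:
arm_command(plan="0 -0.0005 0 0;0 -0.0005 0 0;0 -0.0005 0 0;0 -0.0005 0 0;0 0 0 0")

```text
clock: 9.5
tcp_pos: [0.6365, -0.0299, 0.0353]
orientation: [-0.465, -3.107, 0.0]
contact_force: [0.8, 2.7, -0.6]
grip_width: 0.0001
gripper_force: 1.0
```

Call:
arm_command(plan="0 -0.0005 0 0;0 -0.0005 0 0;0 -0.0005 0 0;0 -0.0005 0 0;0 0 0 0")

```text
clock: 10.12
tcp_pos: [0.636, -0.0316, 0.0353]
orientation: [-0.465, -3.107, -0.0]
contact_force: [0.7, 1.0, -0.4]
grip_width: 0.0001
gripper_force: 1.2
```

Call:
arm_command(plan="0 -0.0005 0 0;0 -0.0005 0 0;0 -0.0005 0 0;0 -0.0005 0 0;0 0 0 0")

```text
clock: 10.75
tcp_pos: [0.6356, -0.0327, 0.0353]
orientation: [0.464, 3.107, 0.001]
contact_force: [1.4, 5.4, -0.9]
grip_width: 0.0
gripper_force: 2.5
```

Call:
arm_command(plan="0 -0.0005 0 0;0 -0.0005 0 0;0 0 0 0")

```text
clock: 11.12
tcp_pos: [0.6356, -0.0328, 0.0354]
orientation: [0.463, 3.107, 0.003]
contact_force: [1.5, 6.3, -1.3]
grip_width: -0.0003
gripper_force: 3.4
```

Call:
arm_command(plan="0 -0.0005 0 0;0 -0.0005 0 0;0 0 0 0;0 0 0 0")

```text
clock: 11.62
tcp_pos: [0.6355, -0.0329, 0.0354]
orientation: [0.462, 3.107, 0.004]
contact_force: [2.2, 8.8, -1.1]
grip_width: -0.0002
gripper_force: 4.3
```

```bash
python3 - <<'E'
from h import *
o=r.get_obs(); print(tojig(o['tcp_pos']),o['contact_force']@np.r_[Y,0],o['contact_force'])
E
```

```text
[[-0.00056352  0.09271153]] 9.084567430424073 [ 2.20163382  8.82655027 -1.08115499]
```

Call:
arm_command(plan="0 0.002 0 0;0 0.005 0 0;0 0.01 0 0;0 0.015 0 0;0 0.01 -0.01 0;0 0 -0.04 0;0 0 -0.05 0;0 0 -0.05 0;0 0 -0.04 0;0 0 0 0")

```text
clock: 12.88
tcp_pos: [0.6495, 0.0051, 0.2302]
orientation: [0.464, 3.099, 0.003]
contact_force: [-0.5, 0.1, -0.1]
grip_width: 0.0003
gripper_force: 0.0
```

```bash
python3 - <<'E'
from h import *
o=r.get_obs(); print(tojig(o['tcp_pos']),o['tcp_pos'][2],o['contact_force'])
print(tool(np.r_[towor(-.129,0),.222]).round(4))
E
```

```text
[[0.00170627 0.1331056 ]] 0.23017771249948285 [-0.54456084  0.12540342 -0.09847204]
[ 0.1307 -0.1332  0.0068]
```

Call:
arm_command(plan="0.0262 -0.0266 0 0;0.0262 -0.0266 0 0;0.0262 -0.0266 0 0;0.0262 -0.0266 0 0;0.0262 -0.0266 0 0;0 0 0 0")

```text
clock: 13.62
tcp_pos: [0.4802, -0.0854, 0.2248]
orientation: [-0.47, -3.104, 0.0]
contact_force: [0.1, -0.0, 0.1]
grip_width: -0.0003
gripper_force: 0.0
```

```bash
python3 - <<'E'
from h import *
o=r.get_obs(); print(tojig(o['tcp_pos']),o['tcp_pos'][2],o['contact_force'])
ims=[]
for n,(x,y) in {'top':(240,185),'side':(190,190)}.items():
    p,d=eyes.grab_frame(n); 
    if n=='side': p2=p[150:300,160:320]
    else: p2=p[170:320,230:390]
    ims.append(cv2.resize(cv2.cvtColor(p2,cv2.COLOR_RGB2BGR),(400,375),interpolation=cv2.INTER_CUBIC))
cv2.imwrite('pics/crop2.png',np.hstack(ims))
E
```

```text
[[-0.13377069 -0.00292124]] 0.2247902542158446 [ 0.07421505 -0.01935087  0.14573124]
```

View pics/crop2.png

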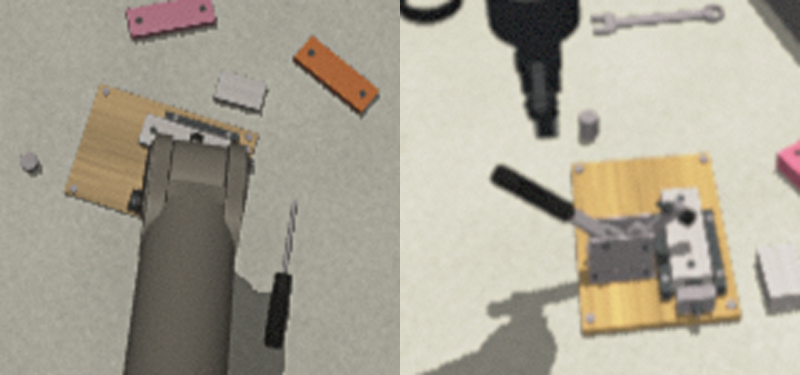

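The gripper tip (side crop 545,130) is above the handle, the bar is against the stop, and the bystanders haven't moved. Now I go down to the handle.

Call:
arm_command(plan="-0.004 0.0025 0.02 0;0 0 0.02 0;0 0 0.015 0;0 0 0.005 0;0 0 0.005 0;0 0 0 0")

```text
clock: 14.48
tcp_pos: [0.4876, -0.0829, 0.1604]
orientation: [0.465, 3.107, 0.0]
contact_force: [0.2, 0.0, -0.3]
grip_width: 0.0
gripper_force: 0.0
```

Call:
arm_command(plan="0 0 0.002 0;0 0 0.002 0;0 0 0.002 0;0 0 0.002 0")

```text
clock: 14.98
tcp_pos: [0.4874, -0.0829, 0.1522]
orientation: [0.465, 3.107, 0.0]
contact_force: [0.0, -0.1, -0.5]
grip_width: 0.0003
gripper_force: 0.0
```

Call:
arm_command(plan="0 0 0.003 0;0.001 0 0.003 0;0.003 0 0.003 0;0.003 0 0.003 0;0.003 0 0.003 0;0.003 0 0.003 0;0.002 0 0.003 0")

```text
clock: 15.85
tcp_pos: [0.4729, -0.0784, 0.1311]
orientation: [-0.465, -3.107, -0.0]
contact_force: [0.6, 0.7, 0.8]
grip_width: -0.0
gripper_force: 0.5
```

Call:
arm_command(plan="0.002 0 0.003 0;0.002 0 0.003 0;0.002 0 0.003 0;0.002 0 0.003 0;0.001 0 0.003 0")

```text
clock: 16.48
tcp_pos: [0.4643, -0.0758, 0.1161]
orientation: [-0.465, -3.107, -0.0]
contact_force: [-0.4, 1.7, 3.2]
grip_width: 0.0002
gripper_force: 1.4
```

Call:
arm_command(plan="0.001 0 0.003 0;0.001 0 0.003 0;0.001 0 0.003 0;0.001 0 0.003 0")

```text
clock: 16.98
tcp_pos: [0.4595, -0.0743, 0.1045]
orientation: [-0.465, -3.104, -0.001]
contact_force: [-5.4, 1.2, 13.7]
grip_width: -0.0001
gripper_force: 5.8
```

Call:
arm_command(plan="0.001 0 0.002 0;0.001 0 0.002 0;0.001 0 0.002 0;0.001 0 0.002 0")

```text
clock: 17.48
tcp_pos: [0.4566, -0.0734, 0.0966]
orientation: [-0.465, -3.106, -0.001]
contact_force: [-2.1, -0.3, 9.2]
grip_width: 0.0002
gripper_force: 4.3
```

Tip is at z ≈ 83 mm and needs about 12 mm more.

Call:
arm_command(plan="0.001 0 0.002 0;0 0 0.002 0;0 0 0.002 0;0 0 0.001 0")

```text
clock: 17.98
tcp_pos: [0.4553, -0.0731, 0.089]
orientation: [-0.465, -3.106, -0.0]
contact_force: [-2.6, 1.0, 1.9]
grip_width: 0.0005
gripper_force: 1.4
```

Call:
arm_command(plan="0 0 0.001 0;0 0 0.001 0;0 0 0.001 0;0 0 0 0")

```text
clock: 18.48
tcp_pos: [0.4562, -0.0733, 0.0862]
orientation: [0.465, 3.106, -0.0]
contact_force: [-0.2, -0.2, -0.6]
grip_width: 0.0001
gripper_force: 0.0
```

Call:
arm_command(plan="0 0 0.0005 0;0 0 0.0005 0;0 0 0.0005 0;0 0 0 0")

```text
clock: 18.98
tcp_pos: [0.456, -0.0732, 0.0849]
orientation: [0.465, 3.107, 0.0]
contact_force: [0.2, 0.0, 0.2]
grip_width: -0.0003
gripper_force: 0.5
```

Call:
arm_command(plan="0 0 0.0005 0;0 0 0.0005 0;0 0 0 0")

```text
clock: 19.35
tcp_pos: [0.456, -0.0732, 0.0842]
orientation: [0.466, 3.107, 0.001]
contact_force: [-1.6, 1.0, 7.9]
grip_width: -0.0003
gripper_force: 4.2
```

The hard stop is felt at 8 N with the tip at z ≈ 70 mm. I lift off and check.

Call:
arm_command(plan="0 0 -0.003 0;0 0 -0.01 0;0 0 -0.03 0;0 0 -0.05 0;0 0 -0.05 0;0.04 0 -0.02 0;0.04 0.04 0 0;0 0.05 0 0;0 0.06 0 0;0 0.06 0 0;0 0.06 0 0;0 0 0 0;0 0 0 0")

```text
clock: 20.98
tcp_pos: [0.4583, 0.2076, 0.2468]
orientation: [-0.465, -3.107, 0.002]
contact_force: [-0.3, -0.9, 0.2]
grip_width: 0.0002
gripper_force: 0.0
```

```bash
python3 - <<'E'
from h import *
o=r.get_obs(); print(o['tcp_pos'],o['contact_force'])
ims=[]
for n in('top','side'):
    p,d=eyes.grab_frame(n); 
    p2=p[150:300,160:320] if n=='side' else p[170:320,230:390]
    ims.append(cv2.resize(cv2.cvtColor(p2,cv2.COLOR_RGB2BGR),(400,375),interpolation=cv2.INTER_CUBIC))
P=[np.r_[towor(-.225,0),.06],np.r_[towor(0,.0772),.037]]
for n,(x,y) in {'top':(230,170),'side':(160,150)}.items(): print(n,((proj(n,P)-(x,y))*2.5).round(0).tolist())
cv2.imwrite('pics/crop3.png',np.hstack(ims))
E
```

```text
[0.45826959 0.2076472  0.24677643] [-0.34662678 -0.85888412  0.18600476]
top [[147.0, 304.0], [143.0, 128.0]]
side [[63.0, 247.0], [279.0, 188.0]]
```

View pics/crop3.png

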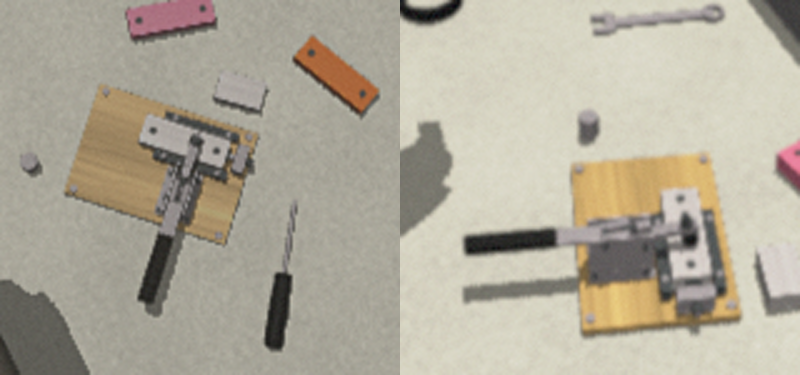

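The handle lies level: its end is at side crop (465,245), and (463,247) was predicted. The pad is down on the bar at (688,235), the bar is still at the stop, and the bystanders haven't moved.

```bash
python3 -c "
from h import *
print(ticket.hand_in())"
```

```text
the job is handed in; nothing more can be done
None
```

The bar is butted on the stop screw (about 9 N push), the clamp handle is on its hard stop and locked (8 N at the end), nothing else on the bench was moved, and the job is handed in at about 21 s of the 54 s allowed.

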